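# Free the vent coupler and hold it snapped onto the slanted nipple

### The arm

A 6-joint arm with a two-finger parallel gripper is mounted at the origin on a cart in front of the work surface, level with it; the furniture and walls round the work are solid. World frame = base frame: x ahead of the robot, y to its left, z up, the work surface at z = 0. Lengths are in m, angles in rad, forces in N, time in s.
With the tool pointing down it reaches from about 0.15 to 0.775 m from the base axis. Payload 6.1 kg.
Tool frame: the origin (TCP) lies on the centre line of the jaws, within the pads' length; the fingertips stand 8 mm ahead of it and the grasp point (between the pads) lies 11 mm behind it (r.finger_overhang is the z of the fingertips in the tool frame, in m); z points along the fingers, y is the line along which they close (so a half turn about z gives the same grasp; the last joint's range is limited). The gripper opens to 85 mm and grips with 20 to 120 N. Pads are 22 mm wide; open, the fingers measure 114 mm over their backs; the gripper's body (76 mm by 85 mm) begins 54 mm behind the grasp point. The pads swing forward as they close: fully open they stand 13 mm farther back than shut.
Start: joints at [0, 0.126, -0.04, 1.405, 0, 1.571], TCP at [0.525, -0, 0.239] pointing down, gripper open.
Joint ranges: [-2.72, 2.72], [-0.95, 1.95], [-1.27, 1.35], [-1.78, 2.02], [-1.46, 1.47], [-3.14, 3.14]. Speed limits (rad/s): [2.39, 2.39, 3.01, 3.14, 3.14, 3.14].

### API

Orientations are given as a unit quaternion [x, y, z, w].
In Python, from rig import telemetry, optics, ticket, r gives the robot as it stands.
- The arm moves only by the tool arm_command, never from a script. Its argument "motion" is a list of rows, each a list of 3 entries, a list of its own where there are three numbers: the opening, from 0 (shut) to 1 (fully open), then the shift along the tool's x, y, z in m, then the turn about the tool's z in rad. A call has 1 to 12 rows; each row is the pose to reach, as a shift and turn from the pose commanded when the call began, along the tool's axes at that moment; what a row does not reach only later rows make up. A row lasts 1/8 s, in which the tool goes at most 62.5 mm and 10.7 degrees, less where a joint would pass 70% of its speed; a pose out of reach is approached as far as the arm can. A call with a gripper value outside its range is refused whole. The fingers move at their own pace and stop on an object; "grip_force" is the grip in N (left out, the last holds). Time passes only in rows, so rows that repeat a pose let the fingers close. It gives the time, the measured TCP pose, the force, the opening and the grip force at its end, in the units of the state.
- telemetry.observe(): the state, without advancing time (a new reading comes with each control period).
- optics.grab_frame(name): name is "scene" or "side" or "wrist"; returns a dict with "frame" (384x512x3 uint8, red, green, blue), "z_map" (384x512 float32, m along the optical axis (not along the pixel's ray), 0 where there is no reading), "vertical_fov" (degrees; the focal length in pixels is half the picture's height over the tangent of half this angle, whatever the lens; pixels are square), "cx", "cy" (the principal point, pixels), "extrinsics" (4x4, takes a point from world to camera coordinates). Camera axes: x right, y down, z forward; pixel columns grow to the right and rows downward; lengths in m; the calibration is good to about 2 mm. A picture is of the moment at which its call begins.
- ticket.hand_in(): hands the job in; it is judged then, once.
The state is a dict: "time": time; "joint_positions": joint angles; "joint_velocities": joint speeds; "joint_efforts": joint torques, N m; "tool_pos": TCP position; "tcp_rot": TCP orientation; "contact_force": force on the tool from outside, world axes, zero at the start; "wrist_torque": the same for the moment, N m; "finger_gap": finger opening in m; "grip_force": force on a finger pad.
Only numpy, scipy, OpenCV 4.12 (cv2) and the standard library are available. Lean on these libraries where they do the work, as an engineer would, in place of code of your own. Each camera call takes 0.05 s, during which the arm holds its last target. There are 200 camera calls.

### The job

Swing the red cam lever fully aside to free the yellow-handled coupler, then lift the coupler out of its holder. Push it squarely, along the nipple's own slant, onto the slanted brass nipple until the blue spring sleeve snaps down and is pressed nearly to the bottom, and finish like that: still gripping the coupler and holding the sleeve down against its spring, nothing let go. Leave the vial, bottle, cup and box standing round about undisturbed.

Things in the scene. Friction and masses are not known exactly. Their poses are not given: they have to be found in the camera images.
- cam_lever (a joint): angle of the red cam lever on top of the holder. 0 = locked: the bar lies over the coupler's flange (2.5 mm above it) and the coupler cannot be lifted. It turns about a vertical axis, counter-clockwise seen from above, to its stop at 1.5 rad, and stays where it is left (turning it takes under 1 N at the knob). It starts at 0 to 0.1.
- lever_knob (a point): middle of the upright red knob at the free end of the lever, a cylinder 14 mm in diameter and 30 mm high (top about 101 mm, foot about 71 mm above the worktop), 82 mm from the pivot. The bar below it is 12 mm wide, 8 mm thick, its top 71 mm above the worktop.
- lever_pivot (a point): point on the lever's vertical pivot axis, at the height of the knob's middle
- holder: fixed aluminium block 92 x 72 x 55 mm with a 34 mm hole right through it, in which the coupler hangs by its flange; origin under the hole's centre on the worktop, the block reaches from x = -36 to +56 mm; own z up. Locked lever: the bar lies along the holder's x axis at y = -22.5 mm, pivot at x = +34, knob at x = -48 mm; open, it points to the holder's -y.
- coupler_grip (a point): centre of the grip zone of the coupler's yellow handle (round, 26 mm in diameter), on its axis, 92 mm above its foot; own z along the coupler's axis from foot to handle top. Coupler: 115 mm long, about 0.22 kg, loose; from the foot up: steel head 30 mm in diameter, 45 mm long; flange 52 mm in diameter, 6 mm thick; handle from 51 to 115 mm. In the holder it stands upright, its foot 10 mm above the worktop, grip 102 mm above it; it must rise 45 mm to come free.
- coupler_foot (a point): centre of the mouth at the coupler's foot, a straight blind bore 16 mm in diameter and 36 mm deep; own z along the axis towards the handle
- nipple_tip (a point): tip of the fixed brass nipple, 12 mm in diameter with a 9 mm long cone to 5 mm at the tip; own z points out along the nipple's axis, which leans 25 degrees from vertical, towards the robot's side of the block. Block: fixed, grey, 95 x 85 mm, about 65 mm high; tip about 92 mm above the worktop. The coupler's bore goes over the nipple with 2 mm clearance all round, and its foot then pushes the sleeve.
- sleeve (a joint): travel of the blue spring sleeve round the nipple (25 mm outside, 16 mm inside diameter, 16 mm long), 0 = out, 0.010 = bottom stop. Its top lies 16 mm behind the nipple tip when out. The push needed grows from about 6 N at 0 to about 11 N at 2 mm, falls (the snap) to 5 or 6 N at 8 mm, and grows again to about 10 N at 10 mm; let go, it springs out again.
- valve_block: fixed grey block under the nipple; origin on the worktop, own z up; the nipple leans towards its own -x. A tall black computer tower stands to the left of the work (front at x = 0.51, right side at y = 0.126 m, 390 mm high): come round in front of it, not across it.
- coupler: the coupler, origin at the centre of its foot, own z towards the handle
- vial: bystander: small vial with red cap, 24 mm wide, 45 mm high, loose, origin under its centre
- bottle: bystander: white bottle with blue cap, 62 mm wide, 135 mm high, loose, origin under its centre
- cup: bystander: sample cup with white lid, 59 mm wide, 66 mm high, loose, origin under its centre
- kit: bystander: pink and white carton, 65 x 120 x 55 mm, loose, origin under its centre

How it is judged:
On the way, in this order (a step that is already met when the one before it is completed fails the run):
1. the cam lever is swung aside (value of joint cam_lever above 1.15 rad), for 0.2 s.
2. the coupler is lifted clear of the holder in the gripper (height (world z) of coupler_foot above 0.06 m and contact force between the fingers and coupler above 1 N and contact force between coupler and holder below 0.1 N), for 0.2 s.
3. the coupler, square on the nipple, has pushed the sleeve through its snap (value of joint sleeve above 0.0065 m and contact force between coupler and valve_block above 1 N and angle between the z axis of coupler and the z axis of nipple_tip, either way round below 0.15 rad), for 0.2 s.
At the end, for the whole second after the job is handed in: The gripper still holds the coupler, over the nipple and in line with it within 0.15 rad, at rest, its foot pushing the sleeve down by more than 6.5 of 10 mm (past the snap) with more than 1 N; the lever is still swung aside (over 1.15 rad) (all of step 3 and contact force between the fingers and coupler above 1 N and z of coupler_foot in the frame of nipple_tip below -0.02 m and contact force between coupler and holder below 0.1 N and linear speed of coupler below 0.02 m/s and value of joint cam_lever above 1.15 rad); the arm keeps its last pose, push and grip.
It fails at once if a bystander (vial, bottle, cup or box) is moved more than 20 mm (distance of any of vial, bottle, cup, kit from where it was at the start of the episode above 0.02 m).
It also fails if it takes over 58 s, if anything falls off the work surface, if the arm or the gripper's body presses on something with over 40 N, if the wrist force passes 120 N, or if a joint passes its speed limit or range.

## Working session

There is one attempt and no reset: what is moved stays moved. The work goes in short steps, Python scripts to look and compute and a tool call to move; the robot and the scene stay as the last step left them, time stands still between calls to the robot, and variables do not carry over. Pictures are saved under pics/ and viewed, at most 10 in all, crops included, and the job is handed in when it is done.

Besides the shell and the picture viewer there is one more tool, called after "Emit:" in YAML: its name, and indented under it one key for each argument. arm_command: Moves the arm, as the interface text tells. Its arguments: {"type":"object","properties":{"motion":{"type":"array"},"grip_force":{"type":"number"}},"required":["motion"]}

```bash
mkdir -p pics; cat > h.py <<'E'
import numpy as np, cv2
from rig import telemetry, optics, ticket, r
def grab(n,save=None):
    g=optics.grab_frame(n); f=192/np.tan(np.radians(g["vertical_fov"])/2)
    E=np.array(g["extrinsics"]); v,u=np.mgrid[:384,:512]; z=g["z_map"]
    P=np.stack([(u-g["cx"])/f*z,(v-g["cy"])/f*z,z],-1)
    g["P"]=(P-E[:3,3])@E[:3,:3]; g["P"][z==0]=np.nan
    g["f"]=f; g["C"]=-E[:3,:3].T@E[:3,3]
    if save: cv2.imwrite("pics/"+save,g["frame"][...,::-1])
    return g
def proj(g,p):
    E=np.array(g["extrinsics"]);q=E[:3,:3]@np.array(p)+E[:3,3]
    return q[0]/q[2]*g["f"]+g["cx"],q[1]/q[2]*g["f"]+g["cy"]
def ray(g,u,v,h):
    E=np.array(g["extrinsics"]);d=E[:3,:3].T@np.array([(u-g["cx"])/g["f"],(v-g["cy"])/g["f"],1])
    return g["C"]+d*(h-g["C"][2])/d[2]
E
python3 - <<'E'
from h import *
s=telemetry.observe(); print({k:np.round(v,4).tolist() for k,v in s.items()}); print(r.finger_overhang,[a for a in dir(r) if a[0]!='_'])
a=[]
for n in("scene","side","wrist"):
    g=grab(n); print(n,g["C"].round(3),g["vertical_fov"],g["cx"],g["cy"]); a.append(g["frame"])
cv2.imwrite("pics/a.png",a[0][...,::-1]);cv2.imwrite("pics/b.png",a[1][...,::-1]);cv2.imwrite("pics/c.png",a[2][...,::-1])
E
```

```text
{'time': 0.0, 'joint_positions': [-0.0, 0.1264, -0.0406, 1.4054, -0.0, 1.5708], 'joint_velocities': [0.0002, 0.0003, -0.0002, 0.0015, -0.0016, 0.0024], 'joint_efforts': [-0.0019, -43.5916, 35.2924, 0.0173, -0.0001, -0.0], 'tool_pos': [0.5246, -0.0, 0.2385], 'tcp_rot': [0.7071, 0.7071, -0.0006, -0.0006], 'contact_force': [0.0596, -0.1689, -0.6369], 'wrist_torque': [-0.0108, -0.0192, -0.0111], 'grip_force': 0.0, 'finger_gap': 0.0854}
0.008 ['Unreachable', 'finger_overhang']
scene [0.052 0.965 1.086] 52.7697018725492 255.17066196686227 187.89579950526186
side [-0.057  1.285  0.847] 50.9681609864644 256.12169227226593 185.47181058797045
wrist [0.525 0.082 0.373] 58.16001983784118 257.3793321521679 188.61668483890773
```

View pics/a.png

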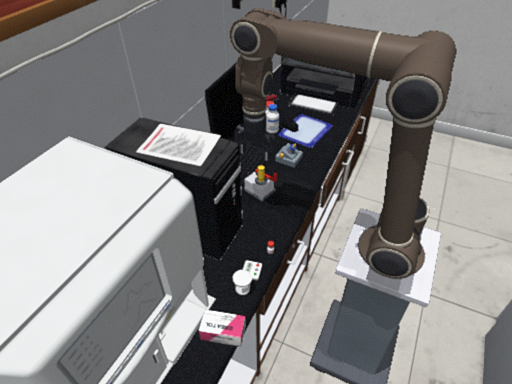

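View pics/b.png

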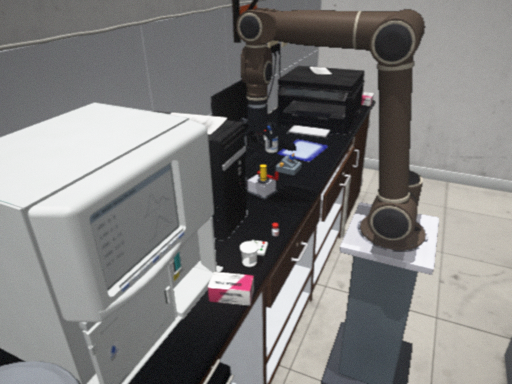

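Scene view: yellow coupler at (262,175) in its holder with red knob at (274,177), the nipple block at (290,154), bottle (272,122), vial (270,246), cup (242,282), kit (222,327). The side view agrees (coupler 263,172; block 289,165). Now measure.

```bash
python3 - <<'E'
from h import *
G={n:grab(n) for n in("scene","side","wrist")}
R={"scene":(230,90,320,210),"side":(230,120,320,210)}
c=[]
for n,(a,b,c1,d) in R.items():
    c.append(cv2.resize(G[n]["frame"][b:d,a:c1],(390,520),interpolation=cv2.INTER_CUBIC))
cv2.imwrite("pics/d.png",np.hstack(c)[...,::-1])
for n,g in G.items():
    hsv=cv2.cvtColor(g["frame"],cv2.COLOR_RGB2HSV); P=g["P"]
    ok=(np.abs(P[...,1])<.6)&(P[...,0]>.2)&(P[...,0]<.85)&(P[...,2]>.003)&(P[...,2]<.2)
    H,S,V=[hsv[...,i] for i in range(3)]
    M={"yel":(H>18)&(H<35)&(S>130)&(V>90),"red":((H<7)|(H>172))&(S>140)&(V>70),"blue":(H>100)&(H<125)&(S>130),"brass":(H>12)&(H<28)&(S>60)&(S<170),"grey":(S<70)&(V>70)}
    for k,m in M.items():
        m=(m&ok).astype(np.uint8)
        N,L,st,ce=cv2.connectedComponentsWithStats(m)
        for i in range(1,N):
            if st[i,4]>=8:
                p=P[L==i]; print(n,k,st[i,4],ce[i].round(1),p.min(0).round(3),np.median(p,0).round(3),p.max(0).round(3))
E
```

```text
scene yel 96 [260.7 172.4] [ 0.522 -0.216  0.006] [ 0.533 -0.07   0.104] [ 0.609 -0.061  0.129]
scene red 9 [256.  169.8] [ 0.565 -0.188  0.009] [ 0.57  -0.11   0.075] [ 0.611 -0.101  0.079]
scene red 57 [271.5 176.6] [ 0.475 -0.111  0.062] [ 0.492 -0.092  0.073] [ 0.532 -0.084  0.103]
scene red 33 [270.4 243.5] [0.366 0.168 0.005] [0.374 0.188 0.043] [0.397 0.196 0.049]
scene blue 44 [272.6 107.1] [ 0.651 -0.513  0.117] [ 0.666 -0.487  0.132] [ 0.686 -0.475  0.138]
scene blue 16 [323.2 132.5] [ 0.422 -0.596  0.003] [ 0.432 -0.568  0.005] [ 0.446 -0.541  0.01 ]
scene blue 9 [282.1 134.9] [ 0.594 -0.482  0.003] [ 0.606 -0.47   0.005] [ 0.616 -0.454  0.007]
scene blue 28 [313.5 141.7] [ 0.435 -0.53   0.003] [ 0.449 -0.477  0.005] [ 0.47  -0.441  0.01 ]
scene blue 19 [292.1 147.7] [ 0.483 -0.325  0.048] [ 0.498 -0.31   0.072] [ 0.506 -0.304  0.083]
scene brass 9 [294.1 144.6] [ 0.486 -0.433  0.004] [ 0.488 -0.316  0.083] [ 0.53  -0.312  0.095]
scene brass 20 [281.1 154.9] [ 0.526 -0.286  0.028] [ 0.532 -0.281  0.043] [ 0.543 -0.273  0.05 ]
scene grey 232 [272.3 121. ] [ 0.637 -0.506  0.
[... 4312 characters left out ...]
014] [0.525 0.124 0.016] [0.532 0.125 0.02 ]
wrist grey 13 [301.  25.] [0.559 0.125 0.017] [0.565 0.125 0.019] [0.571 0.125 0.021]
wrist grey 13 [336.  24.] [0.592 0.125 0.017] [0.597 0.126 0.019] [0.603 0.126 0.021]
wrist grey 14653 [460.4 108.6] [ 0.664 -0.069  0.003] [0.696 0.056 0.055] [0.797 0.119 0.105]
wrist grey 5875 [282.5 221.1] [ 0.485 -0.13   0.003] [ 0.555 -0.059  0.054] [ 0.613 -0.025  0.076]
wrist grey 8 [258.  254.5] [ 0.525 -0.097  0.06 ] [ 0.525 -0.093  0.062] [ 0.525 -0.089  0.062]
wrist grey 91 [293.1 274.4] [ 0.551 -0.12   0.071] [ 0.56  -0.106  0.073] [ 0.568 -0.072  0.124]
wrist grey 896 [250.9 360.9] [ 0.47  -0.282  0.003] [ 0.516 -0.276  0.014] [ 0.563 -0.272  0.029]
```

View pics/d.png

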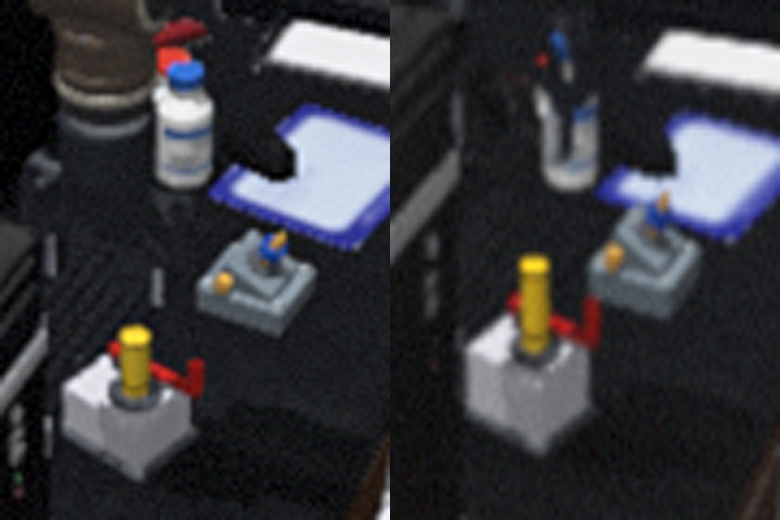

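View pics/c.png

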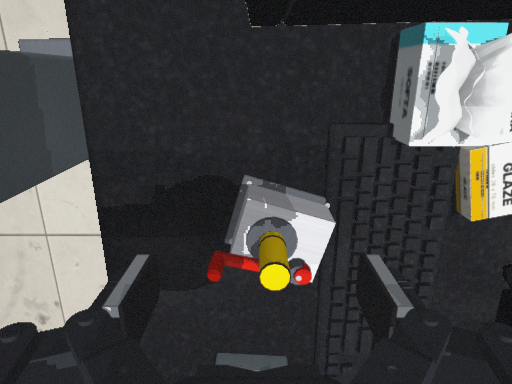

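The wrist view shows the handle top at (275,277), the knob at (215,268) and the pivot cap at (303,275). Next: refine these, plus the holder yaw from its top face.

```bash
python3 - <<'E'
from h import *
g=grab("wrist"); P=g["P"]; hsv=cv2.cvtColor(g["frame"],cv2.COLOR_RGB2HSV); H,S,V=[hsv[...,i] for i in range(3)]
def cen(m,z):
    c,_=max([(c,cv2.contourArea(c)) for c in cv2.findContours(m.astype(np.uint8),cv2.RETR_EXTERNAL,cv2.CHAIN_APPROX_NONE)[0]],key=lambda t:t[1])
    (u,v),rad=cv2.minEnclosingCircle(c); M=cv2.moments(c);u,v=M["m10"]/M["m00"],M["m01"]/M["m00"]
    return np.round([u,v,rad],1),ray(g,u,v,z).round(4)
red=((H<7)|(H>172))&(S>140)&(V>50)
yel=(H>18)&(H<35)&(S>120)&(V>60)
x=P[...,0];z=P[...,2]
print("top",cen(yel&(np.abs(z-.125)<.004)&(x<.6),.125))
print("knobtop",cen(red&(z>.097)&(x<.53),.101))
print("pivot",cen(red&(x>.545),.076), np.nanmedian(z[red&(x>.545)]))
m=(np.abs(z-.055)<.003)&(np.abs(x-.55)<.1)&(np.abs(P[...,1]+.08)<.1)
p=P[m][:,:2].astype(np.float32); rc=cv2.minAreaRect(p*1000); print("holder",rc,cv2.boxPoints(rc).round(1).tolist())
E
```

```text
top (array([274.1, 276.6,  15.7]), array([ 0.5384, -0.0779,  0.125 ]))
knobtop (array([213.8, 273.5,   7.5]), array([ 0.485 , -0.0901,  0.101 ]))
pivot (array([302.3, 274.8,  10.7]), array([ 0.5689, -0.1072,  0.076 ])) 0.07665205192880242
holder ((548.2755737304688, -80.71549987792969), (71.91372680664062, 92.42195129394531), 73.24433135986328) [[493.70001220703125, -101.80000305175781], [582.2000122070312, -128.5], [602.9000244140625, -59.599998474121094], [514.4000244140625, -33.0]]
```

Emit:
arm_command:
  motion:
    - [1, [-0.06, 0, 0], 0]
    - [1, [-0.12, -0.01, 0], 0]
    - [1, [-0.18, -0.02, 0], 0]
    - [1, [-0.24, -0.03, 0], 0]
    - [1, [-0.3, -0.03, 0], 0]
    - [1, [-0.36, -0.03, 0], 0]
    - [1, [-0.38, -0.03, 0], 0]
    - [1, [-0.38, -0.03, 0], 0]
    - [1, [-0.38, -0.03, 0], 0]

```text
time: 1.48
tool_pos: [0.4951, -0.3788, 0.2394]
tcp_rot: [0.707, 0.707, 0.0, -0.0]
contact_force: [-0.7, -0.2, 0.7]
finger_gap: 0.0855
grip_force: 0.0
```

```bash
python3 - <<'E'
from h import *
g=grab("wrist","e.png"); P=g["P"]; hsv=cv2.cvtColor(g["frame"],cv2.COLOR_RGB2HSV); H,S,V=[hsv[...,i] for i in range(3)]
z=P[...,2]; near=(np.hypot(P[...,0]-.5,P[...,1]+.31)<.09)
c=g["frame"][60:330,130:400]; cv2.imwrite("pics/e.png",cv2.resize(c,(594,594),interpolation=cv2.INTER_CUBIC)[...,::-1])
for k,m in {"blue":(H>100)&(H<125)&(S>120),"hi":(z>.083)}.items():
    m=m&near&(z>.03); q=P[m]; print(k,m.sum(),np.argwhere(m).mean(0).round(1)[::-1],q.min(0).round(4),q.mean(0).round(4),q.max(0).round(4))
top=near&(np.abs(z-.065)<.004); p=P[top][:,:2].astype(np.float32)*1000; print(top.sum(),cv2.minAreaRect(p))
al=near&(z>.012); p=P[al]; hst=np.histogram(p[:,2],bins=np.arange(.01,.1,.005)); print(hst)
lo=near&(z>.01)&(z<.06); rc=cv2.minAreaRect(P[near&(z>.01)&(z<.05)][:,:2].astype(np.float32)*1000);print(rc)
E
```

```text
blue 621 [281.8 132.6] [ 0.4829 -0.3717  0.0378] [ 0.5046 -0.3244  0.1061] [ 0.5637 -0.3059  0.3096]
hi 25471 [271.7 337.2] [ 0.4281 -0.3893  0.083 ] [ 0.4991 -0.3678  0.2911] [ 0.5678 -0.3119  0.3173]
302 ((514.7918090820312, -319.2897644042969), (61.583274841308594, 43.1697998046875), 87.97164154052734)
(array([   0,    0,    1, 2299, 1286,  403,  673,  739,  750, 1325,  575,
         39,  174,  254,  172,   91,   56]), array([0.01 , 0.015, 0.02 , 0.025, 0.03 , 0.035, 0.04 , 0.045, 0.05 ,
       0.055, 0.06 , 0.065, 0.07 , 0.075, 0.08 , 0.085, 0.09 , 0.095]))
((513.3666381835938, -318.05615234375), (86.5768051147461, 95.31822967529297), 86.16242980957031)
```

View pics/e.png

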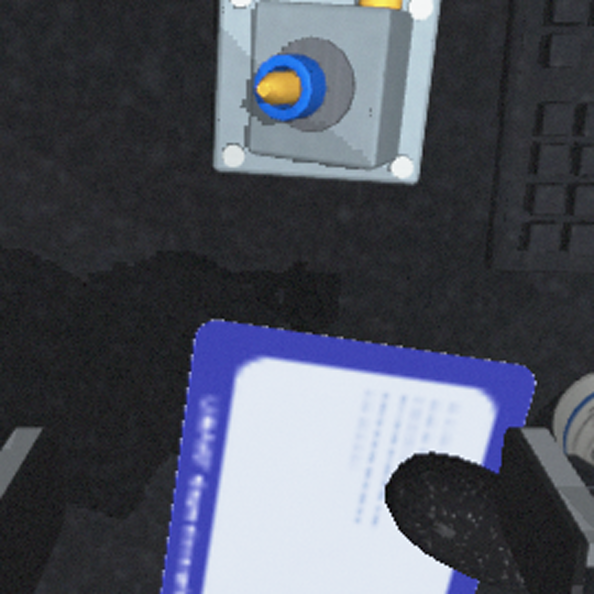

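The crop shows the brass tip at (262,90) (full image 249,101), the blue sleeve ring round (290,87) and the block base slightly rotated (about -4°).

```bash
python3 - <<'E'
from h import *
g=grab("wrist"); P=g["P"]; hsv=cv2.cvtColor(g["frame"],cv2.COLOR_RGB2HSV); H,S,V=[hsv[...,i] for i in range(3)]
z=P[...,2]; near=(np.hypot(P[...,0]-.5,P[...,1]+.31)<.05)&(z<.12)
print("tip ray",ray(g,249,101,.092),ray(g,249,101,.09))
br=near&(H>10)&(H<30)&(S>100)&(z>.07); q=P[br]; i=np.argsort(-q[:,2]); print(br.sum(),q[i[:12]].round(4).tolist())
bl=near&(H>100)&(H<125)&(S>120)&(z>.05); q=P[bl]; print(bl.sum(),q.mean(0),q.max(0))
# cylinder fit: axis with tilt fixed 25deg, both blue r=12.5 and cone unknown -> fit yaw + axis point by blue outer
from scipy.optimize import least_squares
def ax(a,t=np.radians(25)): return np.array([np.sin(t)*np.cos(a),np.sin(t)*np.sin(a),np.cos(t)])
# brass cylinder/cone radius profile from tip: s<9: 2.5+3.5*s/9 else 6
def f(p):
    d=ax(np.radians(176.2)); t=np.array([p[0],p[1],p[2]]); w=P[br]-t; s=-w@d; rr=np.linalg.norm(w+np.outer(s,d),axis=1)
    e1=rr-np.clip(.0025+.0035*s/.009,.0025,.006)
    e1=np.where(s<0,-s,e1)
    return e1
o=least_squares(f,[.488,-.314,.092],loss="soft_l1",f_scale=.001); print(o.x.round(4),np.abs(f(o.x)).mean())
E
```

```text
tip ray [ 0.48813799 -0.3174855   0.092     ] [ 0.4880889  -0.31763151  0.09      ]
232 [[0.4898, -0.3166, 0.0933], [0.4897, -0.3174, 0.0932], [0.4905, -0.3159, 0.0929], [0.4898, -0.3151, 0.0929], [0.4874, -0.3159, 0.0926], [0.4889, -0.3182, 0.0925], [0.4897, -0.319, 0.0925], [0.4874, -0.3175, 0.0924], [0.4905, -0.3167, 0.0924], [0.4889, -0.3159, 0.0923], [0.4905, -0.3182, 0.0923], [0.4881, -0.3182, 0.0922]]
526 [ 0.49987194 -0.31698221  0.0764253 ] [ 0.51163156 -0.30572676  0.08326955]
[ 0.4878 -0.3171  0.0918] 0.0003399863478192911
```

Emit:
arm_command:
  motion:
    - [0.35, [0.06, 0, 0], 0.18]
    - [0.35, [0.12, 0, 0], 0.36]
    - [0.35, [0.18, -0.005, 0], 0.54]
    - [0.35, [0.24, -0.01, 0], 0.72]
    - [0.35, [0.289, -0.01, 0], 0.9]
    - [0.35, [0.289, -0.01, 0], 1.08]
    - [0.35, [0.289, -0.01, 0.05], 1.08]
    - [0.35, [0.289, -0.01, 0.1], 1.08]
    - [0.35, [0.289, -0.01, 0.154], 1.08]
    - [0.35, [0.289, -0.01, 0.154], 1.08]
    - [0.35, [0.289, -0.01, 0.154], 1.08]

```text
time: 2.95
tool_pos: [0.4855, -0.0906, 0.0873]
tcp_rot: [0.97, 0.243, 0.001, 0.0]
contact_force: [0.6, -0.0, 0.4]
finger_gap: 0.0299
grip_force: 0.0
```

```bash
python3 - <<'E'
import numpy as np
from h import *
g=grab("side"); c=grab("scene")
s=telemetry.observe(); print(s["tool_pos"].round(4) if hasattr(s["tool_pos"],'round') else s["tool_pos"],s["finger_gap"],np.round(s["contact_force"],1))
from scipy.spatial.transform import Rotation as R
M=R.from_quat(s["tcp_rot"]).as_matrix(); print(M.round(3))
pv=np.array([.566,-.1085]); k0=np.array([.485,-.090])
for a in np.linspace(167,252,9):
    k=pv+.0825*np.array([np.cos(np.radians(a)),np.sin(np.radians(a))]); d=np.r_[k-k0,0]; print(a.round(1),(M.T@d).round(4))
E
```

```text
[ 0.4863 -0.091   0.0878] 0.029939820049656233 [0.2 0.1 0.4]
[[ 0.882  0.472  0.003]
 [ 0.472 -0.882 -0.001]
 [ 0.003  0.002 -1.   ]]
167.0 [0.0006 0.0002 0.    ]
177.6 [-0.0084  0.0126  0.    ]
188.2 [-0.0149  0.0264  0.    ]
198.9 [-0.0187  0.0412  0.    ]
209.5 [-0.0198  0.0565  0.0001]
220.1 [-0.018   0.0716  0.0001]
230.8 [-0.0135  0.0862  0.0001]
241.4 [-0.0063  0.0997  0.0002]
252.0 [0.0032 0.1117 0.0002]
```

Emit:
arm_command:
  motion:
    - [0.35, [-0.008, 0.013, 0], 0]
    - [0.35, [-0.015, 0.026, 0], 0]
    - [0.35, [-0.019, 0.041, 0], 0]
    - [0.35, [-0.02, 0.056, 0], 0]
    - [0.35, [-0.018, 0.072, 0], 0]
    - [0.35, [-0.0135, 0.086, 0], 0]
    - [0.35, [-0.006, 0.1, 0], 0]
    - [0.35, [0.003, 0.112, 0], 0]
    - [0.35, [0.005, 0.114, 0], 0]
    - [0.35, [0.005, 0.114, 0], 0]
    - [0.35, [0.005, 0.114, 0], 0]
    - [0.35, [0.003, 0.109, 0], 0]

```text
time: 4.55
tool_pos: [0.5388, -0.1855, 0.0854]
tcp_rot: [0.97, 0.243, 0.0, 0.0]
contact_force: [0.5, -0.2, -1.2]
finger_gap: 0.0298
grip_force: 0.0
```

Emit:
arm_command:
  motion:
    - [0.4, [0, -0.002, -0.03], 0]
    - [0.4, [0, -0.002, -0.08], 0]
    - [0.4, [0, -0.002, -0.13], 0]
    - [0.4, [0, -0.002, -0.15], 0]
    - [0.4, [0, -0.002, -0.15], 0]

```text
time: 5.18
tool_pos: [0.5385, -0.184, 0.2373]
tcp_rot: [0.97, 0.243, 0.002, 0.001]
contact_force: [0.7, 0.6, -0.3]
finger_gap: 0.0341
grip_force: 0.0
```

```bash
python3 - <<'E'
from h import *
o=[]
for n in("scene","side","wrist"):
    g=grab(n); P=g["P"]; o.append(g["frame"])
    hsv=cv2.cvtColor(g["frame"],cv2.COLOR_RGB2HSV); H,S,V=[hsv[...,i] for i in range(3)]
    m=((H<7)|(H>172))&(S>140)&(V>50)&(np.abs(P[...,0]-.53)<.08)&(np.abs(P[...,1]+.12)<.12)&(P[...,2]>.085)&(P[...,2]<.12)
    q=P[m]; print(n,m.sum(),q.mean(0).round(3) if m.any() else "")
s=telemetry.observe(); print(np.round(s["tool_pos"],4))
cv2.imwrite("pics/f.png",o[2][...,::-1])
E
```

```text
scene 15 [ 0.529 -0.181  0.096]
side 11 [ 0.532 -0.182  0.095]
wrist 276 [ 0.535 -0.185  0.099]
[ 0.5374 -0.1836  0.2338]
```

View pics/f.png

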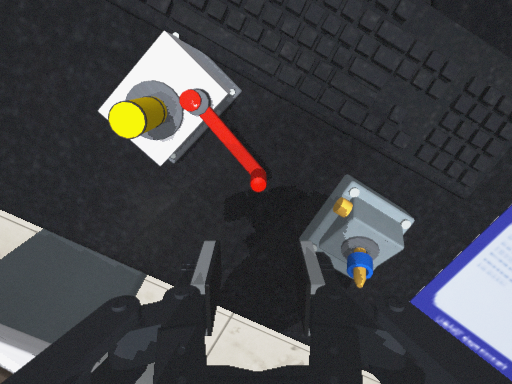

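The wrist view shows the lever swung out, knob at (258,184) with about 1.49 rad. Now turn the tool so that the jaws close across the nipple's lean plane, above the coupler.

Emit:
arm_command:
  motion:
    - [0.55, [0.01, -0.02, 0], -0.18]
    - [0.55, [0.02, -0.04, 0], -0.36]
    - [0.55, [0.03, -0.06, 0], -0.54]
    - [0.55, [0.04, -0.08, 0], -0.72]
    - [0.55, [0.05, -0.0935, 0], -0.9]
    - [0.55, [0.05, -0.0935, 0], -1.08]
    - [0.55, [0.05, -0.0935, 0], -1.26]
    - [0.55, [0.05, -0.0935, 0], -1.44]
    - [0.55, [0.05, -0.0935, 0], -1.62]
    - [0.55, [0.05, -0.0935, 0], -1.8]
    - [0.55, [0.05, -0.0935, 0], -1.98]
    - [0.55, [0.05, -0.0935, 0], -2.16]

```text
time: 6.82
tool_pos: [0.5373, -0.0778, 0.2334]
tcp_rot: [0.24, 0.971, -0.0, -0.002]
contact_force: [-0.0, -0.1, -0.1]
finger_gap: 0.0469
grip_force: 0.0
```

Emit:
arm_command:
  motion:
    - [0.55, [0, 0, 0], -0.18]
    - [0.55, [0, 0, 0], -0.36]
    - [0.55, [0, 0, 0], -0.427]
    - [0.55, [0, 0, 0], -0.427]
    - [0.55, [0, 0, 0], -0.427]

```text
time: 7.45
tool_pos: [0.5377, -0.0778, 0.2344]
tcp_rot: [0.032, 0.999, 0.0, -0.001]
contact_force: [-1.1, -0.4, -0.6]
finger_gap: 0.047
grip_force: 0.0
```

```bash
python3 - <<'E'
from h import *
from scipy.spatial.transform import Rotation as R
g=grab("wrist"); P=g["P"]; hsv=cv2.cvtColor(g["frame"],cv2.COLOR_RGB2HSV); H,S,V=[hsv[...,i] for i in range(3)]
m=(H>18)&(H<35)&(S>120)&(V>60)&(np.abs(P[...,2]-.125)<.005)&(np.abs(P[...,0]-.54)<.03)
v,u=np.argwhere(m).mean(0); t=ray(g,u,v,.125)
s=telemetry.observe(); M=R.from_quat(s["tcp_rot"]).as_matrix(); p=np.array(s["tool_pos"])
print(m.sum(),t.round(4),p.round(4),M.round(3).tolist(),np.round(s["joint_positions"],3)); print("shift",(M.T@(np.r_[t[:2],.091]-p)).round(4))
E
```

```text
865 [ 0.5376 -0.0785  0.125 ] [ 0.5378 -0.0779  0.2347] [[-0.998, 0.065, -0.001], [0.065, 0.998, 0.0], [0.001, 0.0, -1.0]] [-0.144  0.162 -0.008  1.402 -0.    -0.079]
shift [ 0.     -0.0006  0.1437]
```

Emit:
arm_command:
  motion:
    - [0.55, [0, -0.0005, 0.05], 0]
    - [0.55, [0, -0.0005, 0.1], 0]
    - [0.55, [0, -0.0005, 0.144], 0]
    - [0.55, [0, -0.0005, 0.144], 0]
    - [0.55, [0, -0.0005, 0.144], 0]
    - [0, [0, -0.0005, 0.144], 0]
    - [0, [0, -0.0005, 0.144], 0]
    - [0, [0, -0.0005, 0.144], 0]
    - [0, [0, -0.0005, 0.144], 0]
    - [0, [0, -0.0005, 0.144], 0]
  grip_force: 25

```text
time: 8.75
tool_pos: [0.5395, -0.0788, 0.0936]
tcp_rot: [0.032, 0.999, -0.0, 0.002]
contact_force: [-1.0, -0.7, 5.8]
finger_gap: 0.0251
grip_force: 25.5
```

```bash
python3 - <<'E'
from h import *
s=telemetry.observe(); print({k:np.round(s[k],4).tolist() for k in("tool_pos","contact_force","finger_gap","grip_force")})
E
```

```text
{'tool_pos': [0.5395, -0.0788, 0.0936], 'contact_force': [-0.9617, -0.7218, 5.7965], 'finger_gap': 0.0251, 'grip_force': 25.4815}
```

Emit:
arm_command:
  motion:
    - [0, [0, 0, -0.01], 0]
    - [0, [0, 0, -0.025], 0]
    - [0, [0, 0, -0.037], 0]
    - [0, [0, 0, -0.037], 0]
    - [0, [0, 0, -0.037], 0]
    - [0, [0, 0, -0.037], 0]

```text
time: 9.5
tool_pos: [0.5377, -0.0784, 0.1277]
tcp_rot: [0.032, 0.999, 0.0, -0.0]
contact_force: [0.5, 0.6, -2.8]
finger_gap: 0.0258
grip_force: 24.9
```

```bash
python3 - <<'E'
from h import *
s=telemetry.observe(); print({k:np.round(s[k],4).tolist() for k in("tool_pos","contact_force","finger_gap","grip_force")})
g=grab("side"); g2=grab("scene")
for g in(g,g2):
    P=g["P"];hsv=cv2.cvtColor(g["frame"],cv2.COLOR_RGB2HSV); H,S,V=[hsv[...,i] for i in range(3)]
    m=(H>18)&(H<35)&(S>120)&(V>60)&(np.abs(P[...,0]-.54)<.06)&(np.abs(P[...,1]+.07)<.05)&(P[...,2]>.05); q=P[m]; print(m.sum(),q.min(0).round(3),np.percentile(q,95,axis=0).round(3))
c=[cv2.resize(x["frame"][130:210,220:310],(390,347),interpolation=cv2.INTER_CUBIC) for x in(g2,)]
cv2.imwrite("pics/g.png",c[0][...,::-1])
E
```

```text
{'tool_pos': [0.5377, -0.0784, 0.1277], 'contact_force': [0.4551, 0.5532, -2.7773], 'finger_gap': 0.0258, 'grip_force': 24.9242}
64 [ 0.521 -0.091  0.094] [ 0.543 -0.059  0.161]
62 [ 0.519 -0.084  0.095] [ 0.539 -0.063  0.169]
```

Emit:
arm_command:
  motion:
    - [0, [-0.002, 0, -0.003], 0]
    - [0, [0.0056, 0, -0.0025], 0]
    - [0, [0.0094, 0, -0.0018], 0]
    - [0, [0.0132, 0, -0.001], 0]
    - [0, [0.017, 0, 0], 0]
    - [0, [0.0207, 0, 0.001], 0]
    - [0, [0.0244, 0, 0.0023], 0]
    - [0, [0.0281, 0, 0.0036], 0]
    - [0, [0.032, 0, 0.005], 0]
    - [0, [0.0355, 0, 0.006], 0]
    - [0, [0.037, 0, 0.0063], 0]
    - [0, [0.037, 0, 0.0063], 0]
  grip_force: 20

```text
time: 11.1
tool_pos: [0.5009, -0.076, 0.1219]
tcp_rot: [0.032, 0.999, 0.0, -0.0]
contact_force: [3.6, -1.2, 0.6]
finger_gap: 0.0251
grip_force: 26.1
```

```bash
python3 - <<'E'
from h import *
s=telemetry.observe(); print({k:np.round(s[k],4).tolist() for k in("tool_pos","contact_force","wrist_torque","finger_gap","grip_force")})
a=grab("side"); b=grab("scene")
c=[cv2.resize(x["frame"][130:210,215:305],(390,347),interpolation=cv2.INTER_CUBIC) for x in(a,b)]
cv2.imwrite("pics/g.png",np.hstack(c)[...,::-1])
E
```

```text
{'tool_pos': [0.5009, -0.076, 0.1219], 'contact_force': [3.567, -1.1617, 0.5772], 'wrist_torque': [-0.3683, -0.6988, 0.004], 'finger_gap': 0.0251, 'grip_force': 26.0791}
```

View pics/g.png

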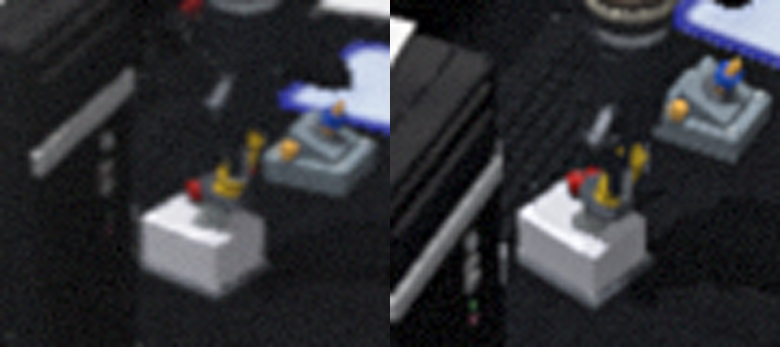

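Both crops show the coupler tilted about 25° towards the robot, foot still at the hole. Now tighten, draw it out along its own axis, and measure its axis.

Emit:
arm_command:
  motion:
    - [0, [0, 0, 0], 0]
    - [0, [0.004, 0, -0.01], 0]
    - [0, [0.012, 0, -0.03], 0]
    - [0, [0.02, 0, -0.06], 0]
    - [0, [0.02, 0, -0.1], 0]
    - [0, [0.02, 0, -0.12], 0]
    - [0, [0.02, 0, -0.12], 0]
    - [0, [0.02, 0, -0.12], 0]
    - [0, [0.02, 0, -0.12], 0]
  grip_force: 50

```text
time: 12.32
tool_pos: [0.4803, -0.0746, 0.2404]
tcp_rot: [0.032, 0.999, 0.0, -0.002]
contact_force: [0.4, 0.6, -2.2]
finger_gap: 0.0249
grip_force: 49.3
```

```bash
cat > m.py <<'E'
from h import *
s=telemetry.observe(); p=np.array(s["tool_pos"]); print({k:np.round(s[k],4).tolist() for k in("time","tool_pos","contact_force","wrist_torque","finger_gap","grip_force")})
for n in("side","scene","wrist"):
    g=grab(n); P=g["P"];hsv=cv2.cvtColor(g["frame"],cv2.COLOR_RGB2HSV); H,S,V=[hsv[...,i] for i in range(3)]
    m=(H>18)&(H<35)&(S>120)&(V>50)&(np.linalg.norm(P-p,axis=-1)<.08); q=P[m]
    if m.sum()<5: print(n,m.sum()); continue
    c=q.mean(0); w=np.linalg.svd(q-c,full_matrices=False)[2][0]; w*=np.sign(w[2])
    print(n,m.sum(),"mean",c.round(4),"axis",w.round(3),"tilt",np.degrees(np.arctan2(-w[0],w[2])).round(1))
    # image line: pixel principal direction -> tilt in plane y=TCP y via rays
    from numpy.linalg import inv
    vu=np.argwhere(m).astype(float); cc=vu.mean(0); d=np.linalg.svd(vu-cc,full_matrices=False)[2][0]*8
    E=np.array(g["extrinsics"])
    pt=[]
    for k in(-1,1):
        v,u=cc+k*d; D=E[:3,:3].T@np.array([(u-g["cx"])/g["f"],(v-g["cy"])/g["f"],1]); pt.append(g["C"]+D*(p[1]-g["C"][1])/D[1])
    w=pt[1]-pt[0]; w*=np.sign(w[2]); print("   ray tilt",np.degrees(np.arctan2(-w[0],w[2])).round(1),(pt[0]/2+pt[1]/2).round(4))
    g["frame"][m]=[255,0,255]
    if n=="wrist": cv2.imwrite("pics/w.png",optics.grab_frame("wrist")["frame"][...,::-1])
    else: cv2.imwrite("pics/%s.png"%n,g["frame"][...,::-1])
E
python3 m.py
```

```text
{'time': 12.325, 'tool_pos': [0.4803, -0.0746, 0.2404], 'contact_force': [0.4397, 0.6143, -2.229], 'wrist_torque': [0.0145, 0.078, 0.026], 'finger_gap': 0.0249, 'grip_force': 49.3053}
side 45 mean [ 0.4856 -0.0672  0.2384] axis [-0.461 -0.066  0.885] tilt 27.5
   ray tilt 27.9 [ 0.4887 -0.0746  0.2348]
scene 53 mean [ 0.4819 -0.0668  0.2455] axis [-0.44   0.001  0.898] tilt 26.1
   ray tilt 27.3 [ 0.4854 -0.0746  0.2388]
wrist 4399 mean [ 0.4752 -0.0736  0.2676] axis [0.081 0.01  0.997] tilt -4.7
   ray tilt -17.8 [ 0.4912 -0.0746  0.2452]
```

```bash
cat > t.py <<'E'
from h import *
from scipy.spatial.transform import Rotation as R
s=telemetry.observe(); p=np.array(s["tool_pos"]); M=R.from_quat(s["tcp_rot"]).as_matrix()
g=grab("wrist"); P=g["P"];hsv=cv2.cvtColor(g["frame"],cv2.COLOR_RGB2HSV); H,S,V=[hsv[...,i] for i in range(3)]
m=(H>18)&(H<35)&(S>120)&(V>50)&(np.linalg.norm(P-p,axis=-1)<.08); q=P[m]
a=np.array([-np.sin(.46)*.998,np.sin(.46)*.065,np.cos(.46)])
for _ in range(3):
    t=q@a; k=t>np.percentile(t,98)-.003
    for _ in range(3):
        c=q[k].mean(0); a=np.linalg.svd(q[k]-c,full_matrices=False)[2][2]; a*=np.sign(a[2]); k=np.abs((q-c)@a)<.0015
uv=np.zeros(m.shape,np.uint8); uv[m]=k.astype(np.uint8)
cn=max(cv2.findContours(uv,cv2.RETR_EXTERNAL,cv2.CHAIN_APPROX_NONE)[0],key=cv2.contourArea); el=cv2.fitEllipse(cn)
D=np.array(g["extrinsics"])[:3,:3].T@np.array([(el[0][0]-g["cx"])/g["f"],(el[0][1]-g["cy"])/g["f"],1]); top=g["C"]+D*(((c-g["C"])@a)/(D@a))
w=M.T@(top-p)
print("n",k.sum(),"normal",a.round(3),"tilt",np.degrees(np.arccos(a[2])).round(1),"top",top.round(4),"c",c.round(4),"in tool",w.round(4),"ellipse",np.round(el[1],1))
d=np.array([-.4217,.028,.906]); 
G=p+[0,0,.011]; L=(top-G)@a; print("grip->top along axis",L.round(4),"off-axis",(top-G-L*a).round(4))
foot=top-.115*a; print("foot",foot.round(4),"tool->foot",(foot-p).round(4))
T=np.array([.488,-.317,.092]); x=foot-T; print("in nipple: along",(x@d).round(4),"lateral",(x-(x@d)*d).round(4))
E
python3 t.py
```

```text
n 3840 normal [-0.382  0.025  0.924] tilt 22.5 top [ 0.4755 -0.0736  0.2712] c [ 0.4754 -0.0736  0.2712] in tool [ 0.0055  0.0008 -0.0298] ellipse [68.7 70.6]
grip->top along axis 0.0195 off-axis [0.002  0.0007 0.0008]
foot [ 0.5194 -0.0764  0.165 ] tool->foot [ 0.0385 -0.0017 -0.0764]
in nipple: along 0.0596 lateral [0.0566 0.2389 0.019 ]
```

View pics/w.png

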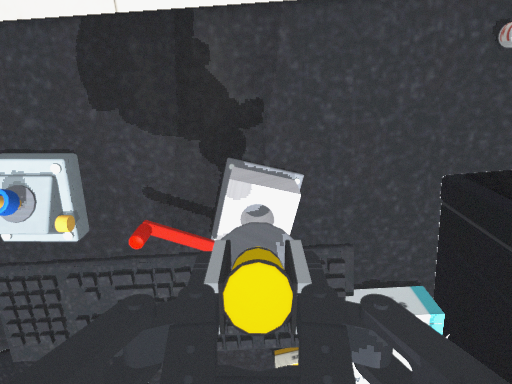

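The wrist view shows the handle top disc at (258,297), flange behind it at about (258,240): coupler leans towards the camera, square between the pads. Cross-check the head from the two outer cameras.

```bash
cat > f.py <<'E'
from h import *
from scipy.optimize import least_squares
s=telemetry.observe(); p=np.array(s["tool_pos"]); G=p+[0,0,.011]
u=np.array([-.998,.065,0])
Q=[]
for n in("side","scene"):
    g=grab(n); P=g["P"].reshape(-1,3)
    w=P-G; a=np.sin(.42)*u+np.cos(.42)*np.array([0,0,1]); t=w@a; rr=np.linalg.norm(w-np.outer(t,a),axis=1)
    k=(t>-.096)&(t<-.052)&(rr<.022); Q.append(P[k]); print(n,k.sum(),P[k].mean(0).round(4))
def f(x,q):
    a=np.sin(x[0])*u+np.cos(x[0])*np.array([0,0,1]); w=q-(G+[x[1]*.998,x[2],0]); t=w@a; return np.linalg.norm(w-np.outer(t,a),axis=1)-.015
for q in Q+[np.vstack(Q)]:
    o=least_squares(lambda x:np.r_[f(x,q),(x[1]-0)*2,0],[.42,0,0],loss="soft_l1",f_scale=.002); print("tilt",np.degrees(o.x[0]).round(1),"off",o.x[1:].round(4),"rms",np.abs(o.fun[:-2]).mean().round(4))
    a=np.sin(o.x[0])*u+np.cos(o.x[0])*np.array([0,0,1]); t=(q-G)@a; print("  lowest t",np.percentile(t,[1,5]).round(4),"foot-TCP",(G+[o.x[1],o.x[2],0]-.093*a-p).round(4))
E
python3 f.py
```

```text
side 59 [ 0.5099 -0.0657  0.1831]
scene 47 [ 0.5107 -0.0658  0.1809]
tilt 24.5 off [ 0.0001 -0.0007] rms 0.002
  lowest t [-0.0927 -0.0909] foot-TCP [ 0.0386 -0.0032 -0.0736]
tilt 23.6 off [-0.0002 -0.0002] rms 0.0017
  lowest t [-0.0932 -0.0912] foot-TCP [ 0.037  -0.0026 -0.0742]
tilt 24.0 off [ 0.     -0.0005] rms 0.0019
  lowest t [-0.0931 -0.0912] foot-TCP [ 0.0378 -0.0029 -0.0739]
```

Emit:
arm_command:
  motion:
    - [0, [0.005, -0.04, 0], 0]
    - [0, [0.01, -0.09, 0], 0]
    - [0, [0.015, -0.14, 0], 0]
    - [0, [0.02, -0.19, 0], 0]
    - [0, [0.0246, -0.23, 0], 0]
    - [0, [0.0246, -0.2415, 0.01], 0]
    - [0, [0.0246, -0.2415, 0.03], 0]
    - [0, [0.0246, -0.2415, 0.045], 0]
    - [0, [0.0246, -0.2415, 0.05], 0]
    - [0, [0.0246, -0.2415, 0.05], 0]
    - [0, [0.0246, -0.2415, 0.05], 0]

```text
time: 14.05
tool_pos: [0.4417, -0.3142, 0.1928]
tcp_rot: [0.032, 0.999, -0.0, 0.001]
contact_force: [-0.0, 0.6, -1.5]
finger_gap: 0.0247
grip_force: 49.9
```

```bash
python3 t.py; python3 f.py; python3 - <<'E'
from h import *
a=grab("side"); b=grab("scene")
c=[cv2.resize(x["frame"][100:180,245:335],(390,347),interpolation=cv2.INTER_CUBIC) for x in(a,b)]
cv2.imwrite("pics/i.png",np.hstack(c)[...,::-1])
E
```

```text
n 3836 normal [-0.387  0.025  0.922] tilt 22.8 top [ 0.4362 -0.313   0.2226] c [ 0.4361 -0.313   0.2225] in tool [ 0.0055  0.0008 -0.0298] ellipse [68.8 70.7]
grip->top along axis 0.0195 off-axis [0.0021 0.0007 0.0008]
foot [ 0.4807 -0.3159  0.1166] tool->foot [ 0.039  -0.0018 -0.0762]
in nipple: along 0.0254 lateral [0.0034 0.0004 0.0016]
side 47 [ 0.4713 -0.3049  0.1353]
scene 43 [ 0.4703 -0.3049  0.1333]
tilt 24.3 off [-0.      0.0001] rms 0.0027
  lowest t [-0.0932 -0.0907] foot-TCP [ 0.0382 -0.0024 -0.0737]
tilt 23.0 off [ 0.     -0.0008] rms 0.0019
  lowest t [-0.0957 -0.0925] foot-TCP [ 0.0363 -0.0032 -0.0746]
tilt 23.6 off [ 0.     -0.0004] rms 0.0024
  lowest t [-0.0956 -0.0918] foot-TCP [ 0.0372 -0.0028 -0.0742]
```

View pics/i.png

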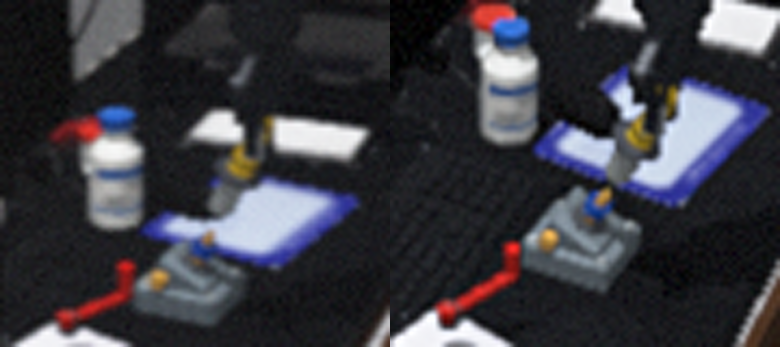

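The crops show the coupler hovering in line over the nipple, axes parallel. Correct 2.5 mm sideways and advance along the slant to just short of the sleeve.

Emit:
arm_command:
  motion:
    - [0, [0.0025, 0, 0], 0]
    - [0, [0.0004, 0, 0.0045], 0]
    - [0, [-0.0017, 0, 0.009], 0]
    - [0, [-0.0038, 0, 0.0136], 0]
    - [0, [-0.006, 0, 0.018], 0]
    - [0, [-0.008, 0, 0.0226], 0]
    - [0, [-0.0102, 0, 0.0272], 0]
    - [0, [-0.0121, 0, 0.0313], 0]
    - [0, [-0.014, 0, 0.0353], 0]
    - [0, [-0.014, 0, 0.0353], 0]
    - [0, [-0.014, 0, 0.0353], 0]

```text
time: 15.68
tool_pos: [0.4552, -0.3152, 0.1568]
tcp_rot: [0.032, 0.999, -0.0, 0.0]
contact_force: [-0.3, -0.3, -2.7]
finger_gap: 0.025
grip_force: 49.9
```

```bash
python3 t.py; python3 f.py; python3 - <<'E'
from h import *
s=telemetry.observe(); print({k:np.round(s[k],4).tolist() for k in("time","tool_pos","contact_force","wrist_torque","finger_gap","grip_force")})
E
```

```text
n 3836 normal [-0.382  0.028  0.924] tilt 22.5 top [ 0.4498 -0.314   0.1866] c [ 0.4497 -0.314   0.1866] in tool [ 0.0055  0.0008 -0.0298] ellipse [68.8 70.7]
grip->top along axis 0.0195 off-axis [0.002  0.0006 0.0008]
foot [ 0.4937 -0.3173  0.0804] tool->foot [ 0.0385 -0.0021 -0.0764]
in nipple: along -0.0129 lateral [0.0003 0.0001 0.0001]
side 45 [ 0.4845 -0.3063  0.0992]
scene 43 [ 0.4849 -0.3059  0.0974]
tilt 23.9 off [0.     0.0002] rms 0.003
  lowest t [-0.0938 -0.0908] foot-TCP [ 0.0376 -0.0022 -0.074 ]
tilt 22.6 off [ 0.0001 -0.0009] rms 0.0016
  lowest t [-0.0949 -0.0912] foot-TCP [ 0.0358 -0.0032 -0.0749]
tilt 23.0 off [ 0.0002 -0.0006] rms 0.0024
  lowest t [-0.0948 -0.0915] foot-TCP [ 0.0365 -0.003  -0.0746]
{'time': 15.825, 'tool_pos': [0.4552, -0.3152, 0.1569], 'contact_force': [0.6726, 0.0819, -2.0928], 'wrist_torque': [-0.0045, -0.0007, 0.0033], 'finger_gap': 0.0248, 'grip_force': 49.8926}
```

Foot 13 mm over the nipple with no contact force. Grip harder and push on.

Emit:
arm_command:
  motion:
    - [0, [0, 0, 0], 0]
    - [0, [0, 0, 0], 0]
    - [0, [-0.0008, 0, 0.0018], 0]
    - [0, [-0.0017, 0, 0.0036], 0]
    - [0, [-0.0025, 0, 0.0054], 0]
    - [0, [-0.0034, 0, 0.0072], 0]
    - [0, [-0.0034, 0, 0.0072], 0]
    - [0, [-0.0034, 0, 0.0072], 0]
  grip_force: 120

```text
time: 16.82
tool_pos: [0.4584, -0.3154, 0.1501]
tcp_rot: [0.032, 0.999, -0.0, 0.0]
contact_force: [-4.6, 0.8, 5.2]
finger_gap: 0.0236
grip_force: 117.6
```

```bash
python3 t.py; python3 - <<'E'
from h import *
s=telemetry.observe(); print({k:np.round(s[k],4).tolist() for k in("time","tool_pos","contact_force","wrist_torque","finger_gap","grip_force")}); print("axial",(np.array(s["contact_force"])+[0,0,2.2])@[-.4217,.028,.906])
E
```

```text
n 3794 normal [-0.382  0.027  0.924] tilt 22.5 top [ 0.4529 -0.3143  0.1798] c [ 0.4529 -0.3143  0.1798] in tool [ 0.0055  0.0008 -0.0297] ellipse [68.3 70.3]
grip->top along axis 0.0194 off-axis [0.0019 0.0006 0.0008]
foot [ 0.4968 -0.3173  0.0735] tool->foot [ 0.0385 -0.0019 -0.0766]
in nipple: along -0.0205 lateral [0.0002 0.0002 0.0001]
{'time': 16.875, 'tool_pos': [0.4584, -0.3154, 0.1501], 'contact_force': [-3.9545, 0.4242, 5.1964], 'wrist_torque': [0.2467, 0.758, 0.0888], 'finger_gap': 0.0237, 'grip_force': 117.651}
axial 8.380589128278633
```

Emit:
arm_command:
  motion:
    - [0, [-0.0004, 0, 0.0009], 0]
    - [0, [-0.0008, 0, 0.0018], 0]
    - [0, [-0.0008, 0, 0.0018], 0]

```text
time: 17.25
tool_pos: [0.4595, -0.3154, 0.1476]
tcp_rot: [0.032, 0.999, -0.0, 0.0]
contact_force: [-1.4, -0.4, 3.2]
finger_gap: 0.0239
grip_force: 117.7
```

Emit:
arm_command:
  motion:
    - [0, [-0.0004, 0, 0.0009], 0]
    - [0, [-0.0008, 0, 0.0018], 0]
    - [0, [-0.0008, 0, 0.0018], 0]

```text
time: 17.62
tool_pos: [0.4602, -0.3155, 0.1459]
tcp_rot: [0.032, 0.999, -0.0, -0.0]
contact_force: [-2.5, 0.6, 3.0]
finger_gap: 0.024
grip_force: 117.7
```

```bash
python3 t.py; python3 - <<'E'
from h import *
s=telemetry.observe(); print({k:np.round(s[k],4).tolist() for k in("time","tool_pos","contact_force","wrist_torque","finger_gap","grip_force")}); print("axial",(np.array(s["contact_force"])+[0,0,2.2])@[-.4217,.028,.906])
E
```

```text
n 3808 normal [-0.384  0.027  0.923] tilt 22.7 top [ 0.4548 -0.3144  0.1755] c [ 0.4547 -0.3144  0.1755] in tool [ 0.0055  0.0007 -0.0296] ellipse [68.4 70.4]
grip->top along axis 0.0193 off-axis [0.002  0.0006 0.0008]
foot [ 0.499  -0.3175  0.0694] tool->foot [ 0.0388 -0.002  -0.0765]
in nipple: along -0.0251 lateral [0.0004 0.0002 0.0002]
{'time': 17.675, 'tool_pos': [0.4602, -0.3155, 0.1459], 'contact_force': [-2.6373, 0.5168, 3.8272], 'wrist_torque': [0.1029, 0.5056, -0.0351], 'finger_gap': 0.0238, 'grip_force': 117.655}
axial 6.587279164646709
```

Emit:
arm_command:
  motion:
    - [0, [-0.0002, 0, 0.0005], 0]
    - [0, [-0.0004, 0, 0.0009], 0]
    - [0, [-0.0004, 0, 0.0009], 0]
    - [0, [-0.0004, 0, 0.0009], 0]

```text
time: 18.18
tool_pos: [0.4605, -0.3155, 0.1452]
tcp_rot: [0.032, 0.999, -0.0, 0.0]
contact_force: [-3.2, 0.8, 5.0]
finger_gap: 0.0239
grip_force: 117.7
```

```bash
cat > z.py <<'E'
from h import *
for _ in range(3):
    grab("scene"); s=telemetry.observe(); print("axial",(np.array(s["contact_force"])+[0,0,2.2])@[-.4217,.028,.906],np.round(s["contact_force"],2),np.round(s["tool_pos"],4))
E
python3 z.py; python3 t.py
```

```text
axial 8.90097062244295 [-4.29  0.18  5.62] [ 0.4605 -0.3155  0.1452]
axial 7.714262557106587 [-3.65  0.39  4.61] [ 0.4605 -0.3155  0.1452]
axial 7.644291900961558 [-3.94  1.2   4.37] [ 0.4605 -0.3155  0.1452]
n 3810 normal [-0.385  0.027  0.923] tilt 22.7 top [ 0.455  -0.3144  0.1749] c [ 0.455  -0.3143  0.1749] in tool [ 0.0056  0.0008 -0.0296] ellipse [68.7 70.3]
grip->top along axis 0.0194 off-axis [0.0019 0.0006 0.0008]
foot [ 0.4993 -0.3175  0.0688] tool->foot [ 0.0387 -0.002  -0.0765]
in nipple: along -0.0258 lateral [0.0004 0.0002 0.0001]
```

Force went 8.4 N, down to about 5.5 N (the snap), then up to about 8 N. That puts the sleeve at about 9 mm, with the tilt within 3° of the nipple. Handing in.

```bash
python3 -c "
from rig import ticket
print(ticket.hand_in())"
```

```text
the job is handed in; nothing more can be done
None
```

I handed the job in, with no verdict returned: the lever is open at about 1.49 rad, and the coupler is still gripped and square on the nipple within about 3°. It holds the sleeve down about 9 of 10 mm, past its snap, with about 8 N, and nothing was done near the bystanders.

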